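# Brake the slide trolley, seat its cassette, release the brake

## Task

The slide trolley is about to be loaded: push its brake lever down firmly so that the shoe grips the track and the lever stays down by itself, let go of it, then push the slide cassette along the trolley until it clicks fully home, and finally flick the brake lever all the way up again to free the trolley. Use feeling, not brute force: the brake shoe must not be crushed, the cassette must not be rammed, the trolley must not be shoved along its track, and the other things must be left alone.

Things in the scene. Friction and masses are not known exactly. Their poses are not given: they have to be found in the camera images.
- trolley: Grey trolley, 130 x 120 mm, deck top 48 mm above the table, on an aluminium track plate (300 x 160 x 12 mm). Origin: at table height under its middle. x: from the end where the cassette sticks out to the end with the stop wall; y left; z up. Unbraked it rolls along x with a drag of only 3 N (keep it within 30 mm of its start), so pushing the cassette unbraked rolls it away.
- cassette: Black cassette 116 x 96 mm with three glass slides, sliding along x between the trolley's 66 mm high side rails. Origin: at the trolley's origin when fully home; at the start 28 to 40 mm behind it (-x). It drags with 1.5 N; a spring catch met 12 mm before home needs a push of 8 to 13 N, then it snaps home against its stop. Over 25 N of finger force breaks slides.
- cassette_face (a point): Point on the outer (-x) face of the cassette's upright end plate, the face to push towards +x: middle of its width, 85 mm above the table. The plate is 96 mm wide and 7 mm thick and stands from 50 to 95 mm above the table.
- brake_lever (a joint): Lever angle, rad: 0 = fully up (bar 0.87 rad above level, on the hinge's +x side), 0.87 = level. Stays where left; 5 N at the bar moves it. The shoe meets the track between 0.67 and 1.03, by unknown pad wear; then the bar stiffens, some newtons in a few mm. Press till the bar resists with 10 to 13 N and let go: the brake stays on. Under 8 N it does not hold; over 17 N crushes the pad.
- brake_lever_bar (a point): Middle of the lever's grip bar: black, round, 12 mm thick, parallel to the trolley's y, 23 mm to either side of this point, on the trolley's -y side; the lever arm joins its +y end. It moves on a 90 mm circle about brake_lever_hinge: 141 mm above the table when up, 55 to 92 mm locked. Free space under and around for a pinch from above, fingers on its -x and +x sides.
- brake_lever_hinge (a point): Point on the lever's hinge axis (parallel to the trolley's y) in the plane of brake_lever_bar; 72 mm above the table.
- shoe: Steel brake shoe under the lever on the trolley's -y side, 26 x 12 x 20 mm; origin at the middle of its underside, under which a black rubber pad of unknown wear is fixed. It moves straight down 12.6 mm for each rad of the lever.
- runway: Dark steel strip 260 x 16 mm on the track plate under the shoe, top 18 mm above the table; origin in the middle of its top. The shoe's pad presses on it.
- stain_bottle: Small amber bottle, 32 mm wide, 75 mm tall, standing beside the track; leave alone. Origin: middle of its foot.
- dish: Shallow glass dish, 76 mm wide, 16 mm high, beside the track; leave alone. Origin: middle of its foot.
- driver: Screwdriver 130 mm long lying beside the track on the lever side; leave alone. Origin near its middle.
- mailer: White slide mailer box, 78 x 30 x 18 mm, lying beside the track on the lever side; leave alone. Origin: middle of its underside.
- phone: Black phone, 155 x 75 x 10 mm, lying on the table; leave alone. Origin: middle of its underside.
- glasses_case: Grey spectacles case, 160 x 62 x 40 mm; leave alone. Origin: middle of its underside.

How it is judged:
By the outcome, as a careful person would: the job done as asked, in the order asked, and still so for the second after the job is handed in, with the robot touching nothing.
It also fails if it takes over 72 s, if anything falls off the work surface, if the arm or the gripper's body presses on something with over 40 N, if the wrist force passes 120 N, or if a joint passes its speed limit or range.

## Robot

A 6-joint arm with a two-finger parallel gripper is mounted at the origin on the work surface. World frame = base frame: x ahead of the robot, y to its left, z up, the work surface at z = 0. Lengths are in m, angles in rad, forces in N, time in s.
With the tool pointing down it reaches from about 0.35 to 0.8 m from the base axis. Payload 7.3 kg.
Tool frame: the origin (TCP) lies between the finger pads; the fingertips stand 25 mm ahead of it and the grasp point (between the pads) lies 6 mm ahead of it (r.tip_extent is the distance from the TCP to the fingertips, in m); z points along the fingers, y is the direction in which the jaws open and shut (so a half turn about z gives the same grasp; the last joint's range is limited). The gripper opens to 85 mm and grips with 20 to 120 N. Pads are 22 mm wide; open, the fingers measure 114 mm over their backs; the gripper's body (76 mm by 85 mm) begins 54 mm behind the grasp point. The pads swing forward as they close: fully open they stand 13 mm farther back than shut.
Start: joints at [1.029, 0.342, 1.524, -0, 1.275, -0.146], TCP at [0.202, 0.484, 0.256] pointing down, gripper open.
Joint ranges: [-2.53, 2.53], [-0.77, 2.02], [0.04, 2.7], [-1, 4.14], [0.28, 2.66], [-3.11, 3.11]. Speed limits (rad/s): [2.57, 2.57, 3.14, 3.14, 3.14, 3.14].

## Interface

Orientations are given as a unit quaternion [x, y, z, w].
In Python, from workcell import r, command_gripper, optics gives the robot as it stands. The module is installed in compiled form; this text tells all that it offers. Calls block until the motion is done:
- r.reach(position, orientation): joint-space move of the TCP to a pose.
- r.move_straight(position, orientation=None, speed=0.15, max_force=None): straight line of the TCP; orientation=None keeps the orientation; speed is the mean speed in m/s. With max_force (N) it stops when the force on the tool has changed by that much, and returns True; else False.
- r.movej(angles): joint-space move.
- command_gripper(opening, force=None): finger opening in m; force is the grip in N (None keeps the last); returns when the fingers have stopped.
- r.hold(seconds).
- r.solve_ik(position, orientation): joint angles nearest the present ones, or None.
- r.read_state(): the state.
- optics.get_image(name): name is "scene" or "top" or "wrist"; returns (picture, depth): 420x560x3 uint8, red, green, blue; 420x560 float32, m along the optical axis (not along the pixel's ray), 0 where there is no reading.
- optics.camera_model(name): a dict with "K" (3x3 intrinsics, pixels), "R" (3x3) and "t" (3): a world point X has camera coordinates R X + t; the wrist camera has in their place "tool_from_camera" (4x4, takes a point from camera to tool coordinates, whose origin is the TCP and whose axes are the flange's). Camera axes: x right, y down, z forward; pixel columns grow to the right and rows downward; lengths in m; the calibration is good to about 2 mm. A picture is of the moment at which its call begins: read the wrist's pose just before it. camera_model takes no time and is no camera call.
A pose or a line that the arm cannot do raises r.PlanningError and nothing moves.
- r.finish_job(): hands the job in, once; it reports no verdict.
The state is a dict: "time_s": time; "joint_positions": joint angles; "dq": joint speeds; "tau": joint torques, N m; "eef_pos": TCP position; "eef_rot": TCP orientation; "contact_force": force on the tool from outside, world axes, zero at the start; "torque": the same for the moment, N m; "grip_width": finger opening in m.
Only numpy, scipy, OpenCV 4.12 (cv2) and the standard library are available. Lean on these libraries where they do the work, as an engineer would, in place of code of your own. Each camera call takes 0.05 s, during which the arm holds its last target.

## Working session

There is one attempt and no reset: what is moved stays moved. The work goes in short steps, each a Python script; the robot and the scene stay as the last script left them, time stands still between calls to the robot, and variables do not carry over. Pictures are saved under pics/ and viewed, and the job is handed in when it is done.

```bash
mkdir -p pics; cat > h.py <<'E'
import numpy as np, cv2
from workcell import r, command_gripper, optics
def snap(n,f):
    im,d=optics.get_image(n); cv2.imwrite('pics/'+f+'.png',im[:,:,::-1]); np.savez('pics/'+f+'.npz',im=im,d=d); return im,d
def world(n,u,v,d):
    m=optics.camera_model(n);K=np.array(m['K']);R=np.array(m['R']);t=np.array(m['t'])
    p=np.linalg.inv(K)@np.array([u,v,1.])*d
    return R.T@(p-t)
def cloud(n,d):
    m=optics.camera_model(n);K=np.array(m['K']);R=np.array(m['R']);t=np.array(m['t'])
    v,u=np.mgrid[:d.shape[0],:d.shape[1]]
    p=np.stack([(u-K[0,2])/K[0,0]*d,(v-K[1,2])/K[1,1]*d,d],-1)
    return (p-t)@R
def onplane(n,u,v,z):
    m=optics.camera_model(n);K=np.array(m['K']);R=np.array(m['R']);t=np.array(m['t'])
    c=-R.T@t; w=R.T@np.linalg.inv(K)@np.array([u,v,1.])
    return c+w*(z-c[2])/w[2]
E
python3 - <<'E'
from h import *
for n in ['scene','top']:
    snap(n,n+'0'); m=optics.camera_model(n); print(n,-np.array(m['R']).T@np.array(m['t']),np.array(m['K'])[0])
s=r.read_state();print(s['time_s'],s['eef_rot'],s['contact_force'])
E
```

```text
scene [ 1.67915203 -0.15942972  1.01470369] [509.05754602   0.         281.01131315]
top [ 0.30164086 -0.05262115  1.5563132 ] [503.78144833   0.         278.97972721]
0.1 [ 1.96606478e-01  9.80482254e-01 -6.25809491e-04 -2.24983654e-04] [ 0.0501189  -0.08558235  0.33646854]
```

View pics/scene0.png

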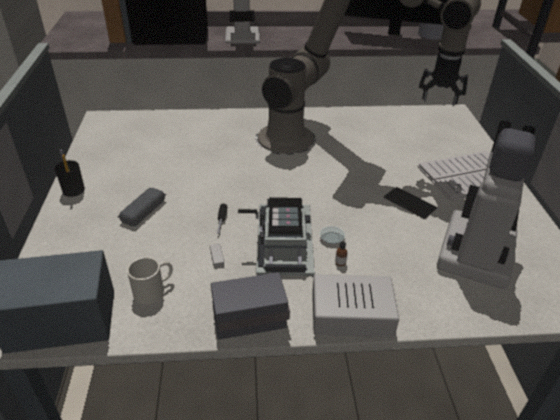

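View pics/top0.png

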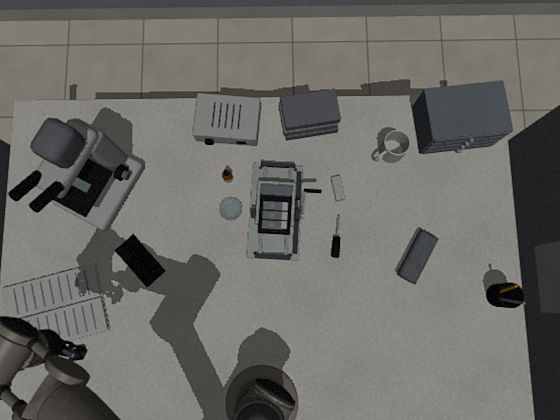

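The scene and top views show the trolley straight ahead of the robot: track at about u 250–303, v 160–260 in the top view. The cassette sticks out toward the robot and the lever bar is near (312,190). I'll zoom in.

```bash
python3 - <<'E'
from h import *
a=cv2.imread('pics/top0.png')[145:275,210:360]; cv2.imwrite('pics/topz.png',np.clip(cv2.resize(a,None,fx=4.6,fy=4.6,interpolation=cv2.INTER_CUBIC)*1.6,0,255).astype(np.uint8))
a=cv2.imread('pics/scene0.png')[185:285,200:360]; cv2.imwrite('pics/scenez.png',np.clip(cv2.resize(a,None,fx=5,fy=5,interpolation=cv2.INTER_CUBIC)*1.6,0,255).astype(np.uint8))
print(onplane('top',276,210,0.05),onplane('top',312,190,0.14))
E
```

```text
[ 0.56290609 -0.05038443  0.05      ] [ 0.60427003 -0.15468136  0.14      ]
```

View pics/topz.png

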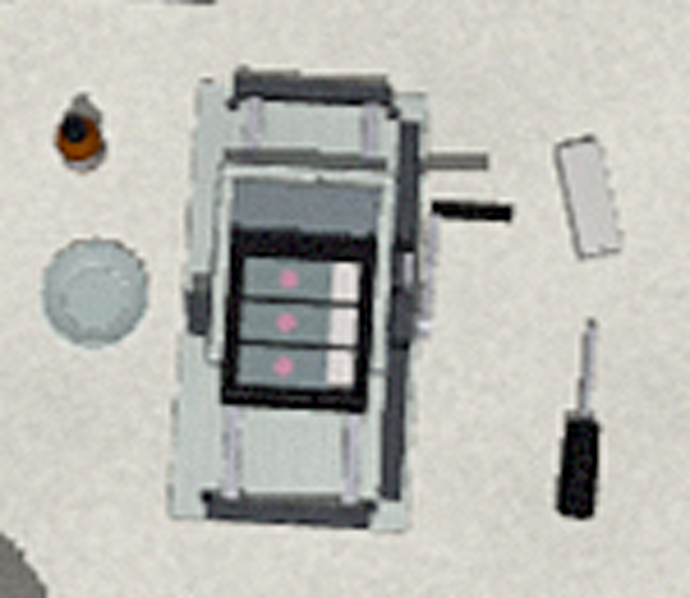

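View pics/scenez.png

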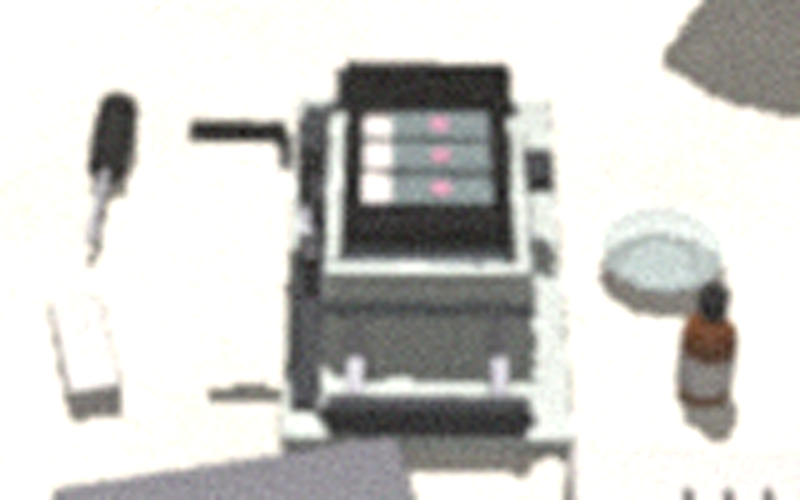

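The trolley is yawed by a few degrees, with the lever up. Next is a wrist-camera look from above.

```bash
cat >> h.py <<'E'
from scipy.spatial.transform import Rotation as Ro
def qdown(yaw_y):  # tool z down, tool y axis at heading yaw_y in world xy
    y=np.array([np.cos(yaw_y),np.sin(yaw_y),0]); z=np.array([0,0,-1.]); x=np.cross(y,z)
    return Ro.from_matrix(np.stack([x,y,z],1)).as_quat()
def wsnap(f):
    s=r.read_state(); T=np.eye(4); T[:3,:3]=Ro.from_quat(s['eef_rot']).as_matrix(); T[:3,3]=s['eef_pos']
    im,d=optics.get_image('wrist'); m=optics.camera_model('wrist')
    T=T@np.array(m['tool_from_camera']); cv2.imwrite('pics/'+f+'.png',im[:,:,::-1])
    np.savez('pics/'+f+'.npz',im=im,d=d,T=T,K=np.array(m['K'])); return im,d,T
def wcloud(f):
    q=np.load('pics/'+f+'.npz'); d=q['d'];K=q['K'];T=q['T']
    v,u=np.mgrid[:d.shape[0],:d.shape[1]]
    p=np.stack([(u-K[0,2])/K[0,0]*d,(v-K[1,2])/K[1,1]*d,d],-1)
    return p@T[:3,:3].T+T[:3,3], q['im'], d
def wplane(f,u,v,z):
    q=np.load('pics/'+f+'.npz');K=q['K'];T=q['T']
    w=T[:3,:3]@np.linalg.inv(K)@np.array([u,v,1.]); c=T[:3,3]
    return c+w*(z-c[2])/w[2]
E
python3 - <<'E'
from h import *
m=optics.camera_model('wrist'); print(np.round(m['tool_from_camera'],3),np.array(m['K'])[0], r.tip_extent)
for yaw in (0,np.pi,np.pi/2,-np.pi/2):
    for z in (.3,.4,.45): print(yaw,z,r.solve_ik([.5,-.09,z],qdown(yaw)))
E
```

```text
[[ 0.    -0.965 -0.263  0.066]
 [ 1.     0.     0.    -0.001]
 [-0.    -0.263  0.965 -0.118]
 [ 0.     0.     0.     1.   ]] [357.05773244   0.         278.17889516] 0.025
0 0.3 [-3.29048820e-01  2.79132750e-01  1.49171712e+00 -4.44089210e-16
  1.37074278e+00 -3.29048820e-01]
0 0.4 [-3.29048820e-01  2.40773145e-01  1.27616557e+00 -4.44089210e-16
  1.62465394e+00 -3.29048820e-01]
0 0.45 [-3.29048820e-01  2.40502971e-01  1.14568706e+00 -4.44089210e-16
  1.75540262e+00 -3.29048820e-01]
3.141592653589793 0.3 [-3.29048820e-01  2.79132750e-01  1.49171712e+00 -4.44089210e-16
  1.37074278e+00  2.81254383e+00]
3.141592653589793 0.4 [-3.29048820e-01  2.40773145e-01  1.27616557e+00 -4.44089210e-16
  1.62465394e+00  2.81254383e+00]
3.141592653589793 0.45 [-3.29048820e-01  2.40502971e-01  1.14568706e+00 -4.44089210e-16
  1.75540262e+00  2.81254383e+00]
1.5707963267948966 0.3 [-3.29048820e-01  2.79132750e-01  1.49171712e+00 -4.44089210e-16
  1.37074278e+00 -1.89984515e+00]
1.5707963267948966 0.4 [-3.29048820e-01  2.40773145e-01  1.27616557e+00 -4.44089210e-16
  1.62465394e+00 -1.89984515e+00]
1.5707963267948966 0.45 [-3.29048820e-01  2.40502971e-01  1.14568706e+00 -4.44089210e-16
  1.75540262e+00 -1.89984515e+00]
-1.5707963267948966 0.3 [-3.29048820e-01  2.79132750e-01  1.49171712e+00 -4.44089210e-16
  1.37074278e+00  1.24174751e+00]
-1.5707963267948966 0.4 [-3.29048820e-01  2.40773145e-01  1.27616557e+00 -4.44089210e-16
  1.62465394e+00  1.24174751e+00]
-1.5707963267948966 0.45 [-3.29048820e-01  2.40502971e-01  1.14568706e+00 -4.44089210e-16
  1.75540262e+00  1.24174751e+00]
```

```bash
python3 - <<'E'
from h import *
r.reach([.56,-.05,.34],qdown(0)); wsnap('w1')
s=r.read_state();print(s['time_s'],s['eef_pos'],s['contact_force'])
E
```

```text
2.4583 [ 0.55997707 -0.04904264  0.3399681 ] [-0.74328737  1.24767512  0.00326537]
```

View pics/w1.png

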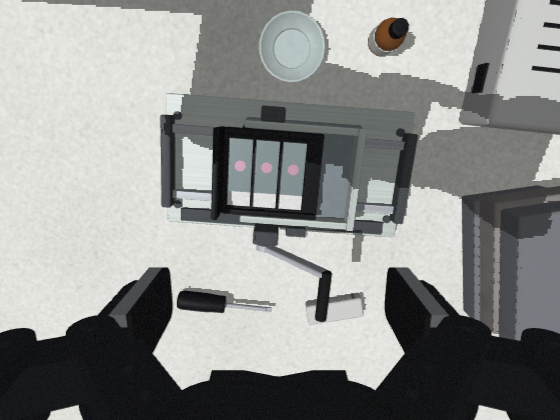

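The wrist view shows the bar from (326,274) to (321,318), the arm coming from the hinge at about (262,243), the cassette end plate at u≈218 and the rails at v≈130 and 222. I'll measure from depth.

```bash
python3 - <<'E'
from h import *
P,im,d=wcloud('w1'); z=P[...,2]; g=im.max(2)
v,u=np.mgrid[:420,:560]
print('table',np.median(z[20:80,60:160]))
def rep(n,m):
    p=P[m]; c=p.mean(0); w,V=np.linalg.eigh(np.cov(p[:,:2].T)); a=V[:,1]; s=(p[:,:2]-c[:2])@a; b=(p[:,:2]-c[:2])@V[:,0]
    print(n,m.sum(),c.round(4),'zmed',np.median(p[:,2]).round(4),'len',np.percentile(s,[1,99]).round(4),'wid',np.percentile(b,[1,99]).round(4),'ang',np.degrees(np.arctan2(a[1],a[0])))
rep('bar',(d>0)&(z>.12)&(z<.16)&(u>300)&(u<345)&(v>265)&(v<325))
rep('arm',(d>0)&(z>.065)&(z<.15)&(u>255)&(u<330)&(v>235)&(v<285)&(g>90))
rep('plate',(d>0)&(z>.088)&(z<.105)&(u>200)&(u<235)&(v>110)&(v<230))
tr=(u>150)&(u<420)&(v>90)&(v<240)&(d>0)
rep('rails',tr&(z>.060)&(z<.071)&(g>90))
for lo in np.arange(.01,.11,.005): print(round(lo,3),(tr&(z>lo)&(z<lo+.005)).sum(),end='; ')
lab=np.zeros((420,560,3),np.uint8); zz=np.clip(z/0.15*255,0,255).astype(np.uint8); zz[d==0]=0
c=cv2.applyColorMap(zz,cv2.COLORMAP_JET)[80:340,140:430]; cv2.imwrite('pics/w1h.png',np.hstack([cv2.resize(c,(400,360)),cv2.resize(im[80:340,140:430,::-1],(400,360))]))
E
```

```text
table 0.0007846428814828055
bar 770 [ 0.6027 -0.1492  0.14  ] zmed 0.142 len [-0.0318  0.0206] wid [-0.0102  0.0157] ang 94.80905553535464
arm 458 [ 0.5719 -0.1291  0.1073] zmed 0.1075 len [-0.0329  0.0354] wid [-0.0145  0.0046] ang 176.22028741981936
plate 702 [ 0.4963 -0.041   0.0947] zmed 0.0951 len [-0.0481  0.045 ] wid [-0.0031  0.004 ] ang 85.90370333324262
rails 6871 [ 0.5643 -0.047   0.0676] zmed 0.0676 len [-0.0849  0.0581] wid [-0.0556  0.0568] ang 175.10024458235011
0.01 10622; 0.015 1501; 0.02 1227; 0.025 550; 0.03 1572; 0.035 374; 0.04 2; 0.045 2668; 0.05 203; 0.055 149; 0.06 2355; 0.065 7943; 0.07 1368; 0.075 218; 0.08 100; 0.085 285; 0.09 311; 0.095 371; 0.1 0; 0.105 0;
```

View pics/w1h.png

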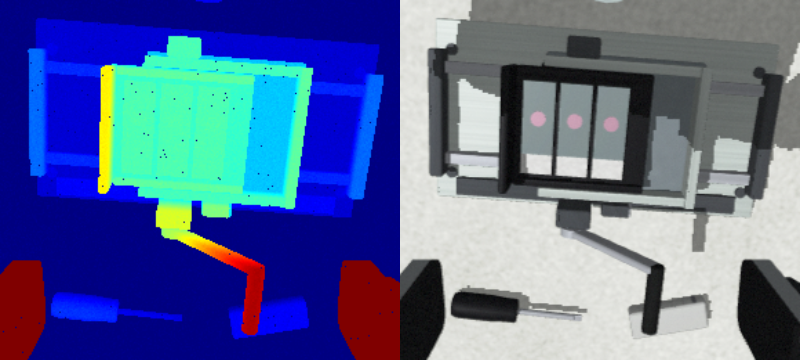

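```bash
cat > fit.py <<'E'
from h import *
def fit(f):
    P,im,d=wcloud(f); z=P[...,2]; g=im.max(2); X=P[...,0];Y=P[...,1]
    ok=d>0
    m=(ok&(z>.008)&(z<.016)&(X>.37)&(X<.77)&(Y>-.18)&(Y<.08)).astype(np.uint8)
    n,l,st,ce=cv2.connectedComponentsWithStats(m); k=1+np.argmax(st[1:,4]); m=l==k
    rect=cv2.minAreaRect((P[m][:,:2]*1000).astype(np.float32)); print('track',rect)
    mw=(ok&(z>.058)&(z<.076)&(X>.42)&(X<.72)&(Y>-.13)&(Y<.05)&(g>80))
    # plate
    mp=ok&(z>.088)&(z<.105)&(X>.42)&(X<.6)&(Y>-.11)&(Y<.03)
    q=cv2.minAreaRect((P[mp][:,:2]*1000).astype(np.float32)); print('plate',q)
    p=P[mp]; l=cv2.fitLine((p[:,:2]*1000).astype(np.float32),cv2.DIST_HUBER,0,.01,.01).ravel(); print(' plate line',np.degrees(np.arctan2(l[1],l[0])),l[2:], 'mid',p.mean(0))
    mb=ok&(g<60)&(z>.04)&(X>.5)&(X<.72)&(Y<-.122)&(Y>-.19)&(z<.15)
    n,l,st,ce=cv2.connectedComponentsWithStats(mb.astype(np.uint8)); k=1+np.argmax(st[1:,4]); mb=l==k
    p=P[mb]; print('bar',len(p),p.mean(0).round(4)); top=np.percentile(p[:,2],90); print(' ztop',top)
    q=cv2.minAreaRect((p[:,:2]*1000).astype(np.float32)); print(' bar rect',q)
    cv2.imwrite('pics/'+f+'m.png',np.hstack([m*255,mp*255,mb*255]).astype(np.uint8))
    return P,im,d
if __name__=='__main__':
    import sys; fit(sys.argv[1])
E
python3 fit.py w1
```

```text
track ((574.5528564453125, 13.853038787841797), (35.08561706542969, 299.39129638671875), 85.85660552978516)
plate ((506.11407470703125, -63.61859130859375), (54.16679000854492, 128.9613800048828), 27.167325973510742)
 plate line 87.37487 [496.72125  -41.158043] mid [ 0.49967068 -0.04563703  0.09430073]
bar 527 [ 0.6044 -0.1543  0.1425]
 ztop 0.14409660987895992
 bar rect ((604.7120361328125, -155.7066192626953), (51.80445861816406, 10.743724822998047), 85.86837768554688)
```

```bash
python3 - <<'E'
import cv2
a=cv2.imread('pics/w1m.png'); cv2.imwrite('pics/w1ms.png',cv2.resize(a,(800,200)))
E
```

```text
(no output)
```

View pics/w1ms.png

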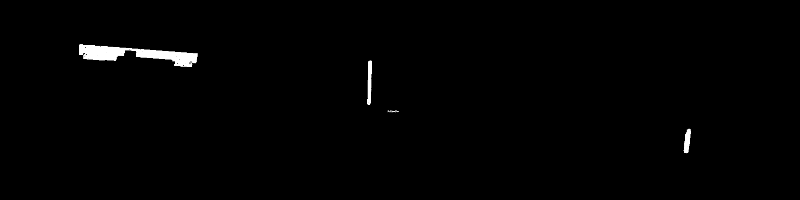

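Yaw is -4.1°, and the track, bar and plate all agree. Bar centre is about (0.6047, -0.157, 0.141), which puts the hinge at about (0.547, -0.152). I'll press with closed fingertips on top of the bar, following its arc.

```bash
cat >> h.py <<'E'
YAW=np.radians(-4.14); XT=np.array([np.cos(YAW),np.sin(YAW),0]); YT=np.array([-np.sin(YAW),np.cos(YAW),0]); ZT=np.array([0,0,1.])
BAR0=np.array([.6048,-.157,.141]); HINGE=BAR0-XT*.09*np.cos(.87)-ZT*.09*np.sin(.87)
Q=qdown(YAW)
def F(n=4,dt=.02):
    a=[]
    for _ in range(n): r.hold(dt); a.append(r.read_state()['contact_force'])
    return np.mean(a,0), np.std(a,0)
E
python3 - <<'E'
from h import *
print(HINGE)
command_gripper(0.0,force=40)
p=BAR0+ZT*(.006+.025+.02)
r.reach(p,Q); r.hold(.2)
f,s=F(6);print(f,s,r.read_state()['grip_width'])
hit=r.move_straight(BAR0+ZT*(.006+.025-.004),speed=.02,max_force=2.5)
st=r.read_state();f2,s=F();print(hit,st['eef_pos']-BAR0,f2-f,s,st['time_s'])
np.save('base.npy',f)
wsnap('w2')
E
```

```text
[ 0.54691704 -0.15281028  0.0722104 ]
[ 0.01543944 -0.37857124  0.69945165] [0.20690542 0.53464883 0.45636459] -0.00017580034691773333
True [-6.39634747e-05  3.62346646e-06  2.73823656e-02] [0.06206326 0.67057208 4.58319844] [0.74644811 0.35158669 0.17603296] 5.4167
```

View pics/w2.png

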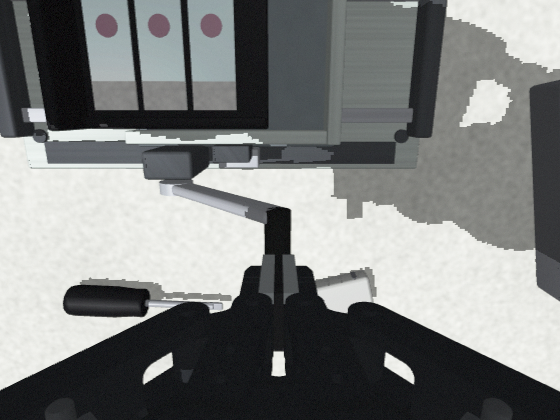

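The closed fingertips sit centred on the bar at about (278,255) with 4.6 N contact. Now I'll press along the arc with force feedback.

```bash
cat > press.py <<'E'
from h import *
f0=np.load('base.npy')
OFF=np.array([0,0,.0274+.0005])  # TCP above bar centre in contact
def pose(th):
    ph=.87-th
    return HINGE+XT*(.09*np.cos(ph)+.006*th*.8)+ZT*(.09*np.sin(ph))+OFF
def ft(th,n=3,dt=.015):
    f,_=F(n,dt); f=f-f0; ph=.87-th
    # force on tool; force on lever=-f; tangent downward dir = XT*sin(ph)-ZT*cos(ph)
    return -(f@XT)*np.sin(ph)+f[2]*np.cos(ph), f@XT, f@YT, f[2]
E
python3 - <<'E'
from press import *
th=0
while th<.60:
    th+=.06
    hit=r.move_straight(pose(th),speed=.04,max_force=14)
    a=ft(th); print(round(th,3),hit,np.round(a,2))
    if hit or a[0]>8: break
s=r.read_state();print(s['time_s'],s['eef_pos']-pose(th))
E
```

```text
0.06 False [2.02 0.36 0.43 3.31]
0.12 False [ 0.85  1.59 -0.13  2.64]
0.18 False [ 0.24  2.33 -0.02  2.23]
0.24 False [ 0.08  2.39 -0.31  1.84]
0.3 False [0.19 1.56 0.12 1.22]
0.36 False [ 0.64  0.88 -0.29  1.22]
0.42 False [-0.23  1.15 -0.16  0.3 ]
0.48 False [ 0.04  0.75 -0.1   0.36]
0.54 False [0.13 0.63 0.39 0.35]
0.6 False [-0.64  0.55  0.29 -0.51]
8.9333 [-3.57389063e-05  4.66834036e-05 -2.18602356e-04]
```

```bash
python3 - <<'E'
from h import *
wsnap('w3'); 
E
```

```text
(no output)
```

View pics/w3.png

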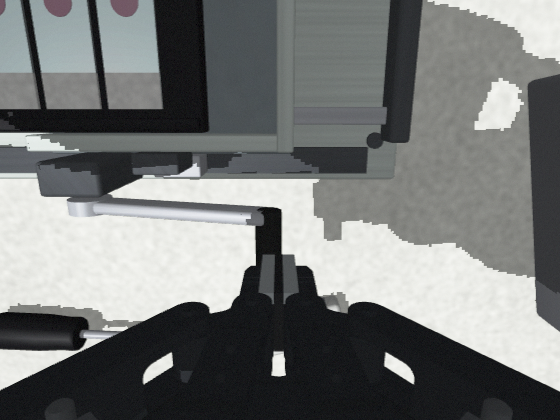

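The bar is following under the tip (bar at u≈269, tip at 278), and the static reading relaxes when stopped. I'll go on slowly with an absolute threshold of about 11 N.

```bash
cat > p2.py <<'E'
from press import *
th=.60
while th<1.2:
    a=ft(th,2,.01)
    th+=.05
    hit=r.move_straight(pose(th),speed=.008,max_force=max(2,10.8-max(a[3],0)))
    f=r.read_state()['contact_force']-f0
    print(round(th,3),hit,'pre',np.round(a[3],2),'end',f.round(2))
    if hit: break
for _ in range(6): r.hold(.03); print((r.read_state()['contact_force']-f0).round(2),end=' ')
s=r.read_state();print(s['time_s'],s['eef_pos'],s['eef_pos']-pose(th))
E
python3 p2.py
```

```text
0.65 False pre 0.61 end [-1.47  1.69  1.16]
0.7 False pre 3.24 end [-0.7   0.38  0.67]
0.75 False pre 0.25 end [-1.83  0.99  2.66]
0.8 False pre 2.82 end [-1.13  1.18  1.53]
0.85 False pre 1.85 end [-2.6  -0.01  2.76]
0.9 False pre 1.62 end [-3.38  0.6   2.36]
0.95 False pre 2.12 end [-2.52 -0.07  5.52]
1.0 True pre 5.38 end [-2.12  0.39  4.24]
[-1.05  0.34  5.07] [-1.9   0.25  5.68] [-2.28  0.38  5.34] [-1.16  0.63  4.57] [-1.82  0.66  4.82] [-0.2   0.65  4.26] 14.8833 [ 0.64077672 -0.15954329  0.08994547] [6.44880506e-05 5.61293476e-05 1.50214640e-03]
```

```bash
cat > p3.py <<'E'
from press import *
s=r.read_state(); p=np.array(s['eef_pos']); 
for i in range(14):
    p=p-ZT*.0004
    r.move_straight(p,speed=.006,max_force=8)
    f1=r.read_state()['contact_force']-f0
    f,sd=F(4,.015); f=f-f0
    st=r.read_state()
    print(i,round(st['time_s'],2),'z',round(st['eef_pos'][2]*1000,2),'imm',f1.round(1),'settled',f.round(2))
    if f[2]>9.3 or f1[2]>11: break
E
python3 p3.py
```

```text
0 15.2 z 89.93 imm [-3.   1.5  5.3] settled [-1.77  0.29  5.29]
1 15.52 z 89.85 imm [-3.1  0.6  6.8] settled [-2.67  1.01  6.61]
2 15.83 z 89.74 imm [-2.6  1.5  8.8] settled [-2.64  0.7   8.31]
3 16.15 z 89.6 imm [-3.7  0.3 10.3] settled [-3.78  1.05  9.62]
```

```bash
sed -i 's/f\[2\]>9.3 or f1\[2\]>11/f[2]>11.2 or f1[2]>12.6/; s/ZT\*.0004/ZT*.0003/' p3.py; python3 p3.py
```

```text
0 16.46 z 89.82 imm [-0.5 -0.   2.4] settled [0.96 0.64 2.57]
1 16.81 z 89.6 imm [-0.2 -0.3  5.6] settled [-0.73  0.53  5.07]
2 17.12 z 89.52 imm [-1.2  1.5  6.1] settled [-0.53  0.9   6.63]
3 17.44 z 89.51 imm [-1.2  1.8  7.5] settled [-1.46  1.1   7.61]
4 17.76 z 89.4 imm [-2.1  1.6  7.8] settled [-1.47  1.03  9.46]
5 18.07 z 89.29 imm [-2.7  1.1 10.3] settled [-1.71  1.04 10.04]
6 18.39 z 89.06 imm [-2.1  1.  10.7] settled [-2.43  1.33 10.71]
7 18.71 z 88.84 imm [-2.   1.6 10.4] settled [-2.43  1.54 11.22]
```

Settled resistance is 11.2 N with the bar still creeping at about 2.6 N/mm, so the shoe is on. I'll release and check.

```bash
python3 - <<'E'
from press import *
p=np.array(r.read_state()['eef_pos'])
r.move_straight(p+ZT*.01,speed=.05); r.hold(.1); f,s=F(6,.02); print('free',f,f-f0,s)
r.move_straight(p+ZT*.10-XT*.06+YT*.08,speed=.2); wsnap('w4'); print(r.read_state()['time_s'])
E
python3 fit.py w4
```

```text
free [ 0.10767936 -0.19203463 -0.03079107] [ 0.09223992  0.1865366  -0.73024273] [0.64782904 0.24778325 0.19143811]
20.1667
track ((643.6882934570312, 8.914043426513672), (34.044029235839844, 160.497802734375), 85.7820053100586)
plate ((508.5780944824219, -63.81175231933594), (53.887840270996094, 129.7999725341797), 27.37665557861328)
 plate line 87.05047 [499.58713  -40.652035] mid [ 0.50178322 -0.04418021  0.09384507]
bar 371 [ 0.6345 -0.144   0.0646]
 ztop 0.06644963988095182
 bar rect ((634.6994018554688, -145.39834594726562), (26.945459365844727, 10.558805465698242), 86.5972900390625)
```

View pics/w4.png

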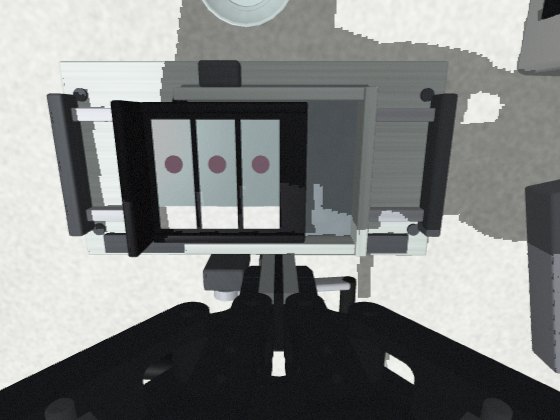

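The brake stays on: bar top is at about 65 mm, the lever is near level at about (345,285), and the corrected baseline puts the true press at about 11.9 N. Next is the cassette, pushed with the fingers rotated 90° so their flat side meets the plate.

```bash
cat > c1.py <<'E'
from h import *
P,im,d=wcloud('w4'); z=P[...,2]
m=(d>0)&(z>.091)&(z<.100)&(P[...,0]<.53)&(P[...,1]>-.10); p=P[m]
xt=p@XT; yt=p@YT; print('plate xt',np.percentile(xt,[2,50,98]).round(4),'yt',np.percentile(yt,[1,99]).round(4))
P1,im,d=wcloud('w1'); z=P1[...,2]
m=(d>0)&(z>.091)&(z<.100)&(P1[...,0]<.53)&(P1[...,1]>-.10); p=P1[m]
print('before xt',np.percentile(p@XT,[2,50,98]).round(4),np.percentile(p@YT,[1,99]).round(4))
E
python3 c1.py
```

```text
plate xt [0.4965 0.5006 0.5032] yt [-0.0532  0.0395]
before xt [0.4941 0.4978 0.501 ] [-0.0532  0.0395]
```

```bash
cat > c2.py <<'E'
from h import *
QC=qdown(YAW+np.pi/2)
def cp(xt,z): return XT*xt+YT*(-.0068)+ZT*z
if __name__=='__main__':
    p=np.array(r.read_state()['eef_pos']); r.move_straight(p+ZT*.04,speed=.2)
    r.reach(cp(.455,.20),QC); r.move_straight(cp(.455,.098),speed=.12); r.hold(.15)
    f,s=F(6); np.save('basec.npy',f); print('base',f,s,r.read_state()['time_s'])
    wsnap('w5')
    hit=r.move_straight(cp(.495,.098),speed=.025,max_force=2.5)
    f2,_=F(3); st=r.read_state(); print(hit,np.array(st['eef_pos'])@XT,(f2-f).round(2),st['time_s'])
E
python3 c2.py
```

```text
base [-0.2641857   0.40983807 -0.20668701] [0.62749584 0.62503477 0.31989066] 23.1583
False 0.4949411112272882 [-0.5  -0.46 -0.1 ] 25.0083
```

View pics/w5.png

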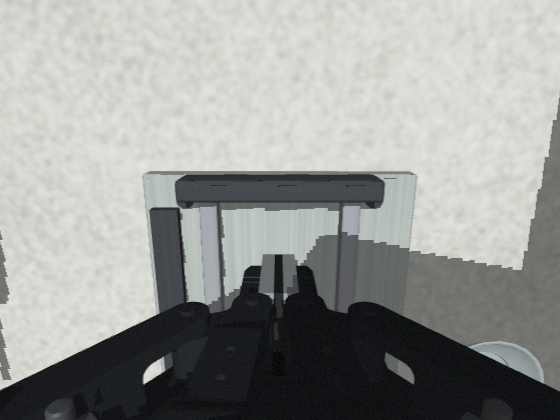

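The view looks at the track's -x end, with fingers near (278,285); the cassette is hidden behind them. I'll push in small steps while reading force.

```bash
cat > c3.py <<'E'
from c2 import *
f0=np.load('basec.npy')
x=np.array(r.read_state()['eef_pos'])@XT
was=0
while x<.540:
    x+=.003
    hit=r.move_straight(cp(x,.098),speed=.02,max_force=12)
    f1=r.read_state()['contact_force']-f0
    f,_=F(2,.015); f=f-f0; st=r.read_state(); xa=np.array(st['eef_pos'])@XT
    print(round(st['time_s'],2),round(x,4),round(xa,4),hit,'imm',(f1@XT).round(1),'set',(f@XT).round(1),f.round(1)[1:])
    F_=max(-f1@XT,-f@XT)
    if hit or F_>7: break
E
python3 c3.py
```

```text
25.34 0.4979 0.4983 False imm 0.4 set -0.4 [-0.2  0.1]
25.68 0.5009 0.5013 False imm 0.1 set 0.2 [-0.1  0. ]
26.01 0.5039 0.5042 False imm -0.3 set 1.3 [-0.5  0.2]
26.34 0.5069 0.5061 False imm -4.8 set -4.5 [-0.8  3.3]
26.68 0.5099 0.509 False imm -3.8 set -3.6 [-1.1  2.5]
27.01 0.5129 0.5135 False imm -0.5 set 0.7 [-0.8  0.1]
27.34 0.5159 0.5164 False imm 0.0 set 0.1 [-0.1  0.3]
27.68 0.5189 0.5175 False imm -5.4 set -6.2 [-0.2  4.6]
27.92 0.5219 0.5173 True imm 0.3 set -0.7 [-0.2  1. ]
```

```bash
python3 - <<'E'
from h import *
im,d=snap('scene','scene1'); a=im[150:300,180:380,::-1]
b,_,_=wsnap('w6')
cv2.imwrite('pics/s1z.png',np.clip(cv2.resize(a,(800,600),interpolation=cv2.INTER_CUBIC)*1.5,0,255).astype(np.uint8))
E
```

```text
(no output)
```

View pics/s1z.png

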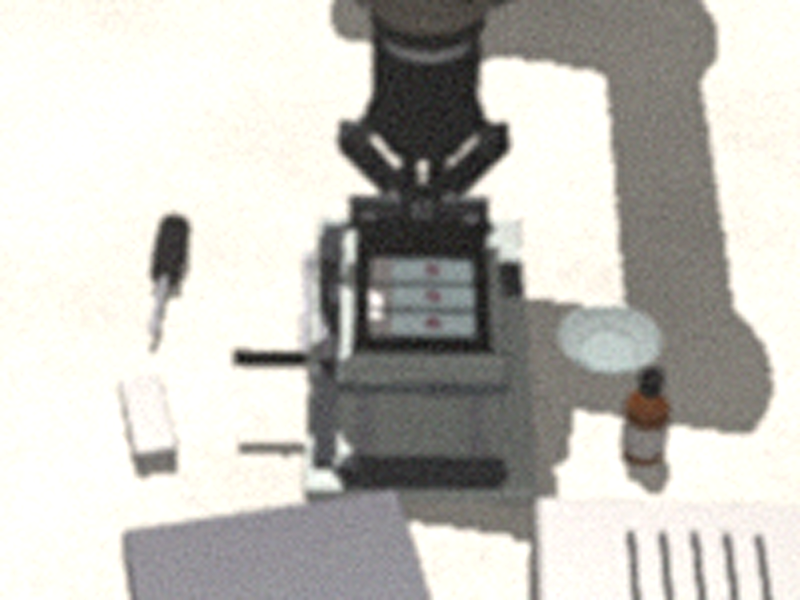

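View pics/w6.png

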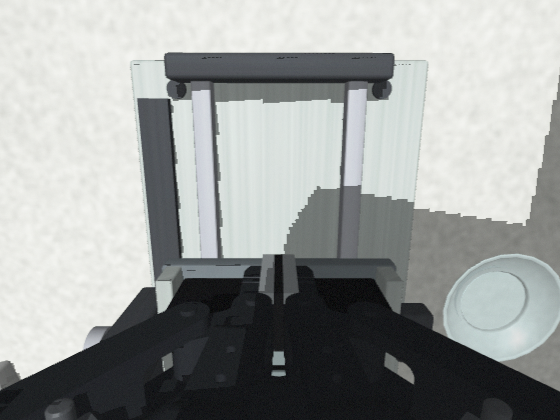

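The force history (rise at 0.506, drop after 0.510, hard contact at 0.5175, about 12 mm after the catch) suggests the cassette snapped home. I'll back off and measure.

```bash
python3 - <<'E'
from c2 import *
p=np.array(r.read_state()['eef_pos'])
r.move_straight(p-XT*.03,speed=.1); r.move_straight(p-XT*.03+ZT*.10,speed=.2)
r.reach([.55,-.06,.32],Q); wsnap('w7'); print(r.read_state()['time_s'])
E
cat > c4.py <<'E'
from h import *
for n in ['w1','w4','w7']:
    P,im,d=wcloud(n); z=P[...,2]; ok=d>0; xt=P@XT; yt=P@YT
    b=ok&(yt>-.045)&(yt<.03)
    pl=b&(z>.091)&(z<.1)&(xt<.56)&(xt>.46)
    wl=b&(z>.060)&(z<.075)&(xt>.60)&(xt<.67)
    dr=ok&(z>.044)&(z<.053)&(yt>-.045)&(yt<.03)&(xt>.4)&(xt<.67)
    print(n,'plate',np.percentile(xt[pl],[2,50,98]).round(4),'wall',np.percentile(xt[wl],[2,50,98]).round(4) if wl.sum() else 0,'deck',np.percentile(xt[dr],[1,99]).round(4) if dr.sum() else 0)
    rt=ok&(z>.025)&(z<.040)&(yt>-.045)&(yt<.03); a=xt[rt&(xt<.48)];c=xt[rt&(xt>.67)&(xt<.75)]
    print('  track bumpers',np.median(a) if len(a) else 0,np.median(c) if len(c) else 0)
E
python3 c4.py
```

```text
30.5667
w1 plate [0.4942 0.4979 0.501 ] wall [0.6004 0.6441 0.6515] deck [0.6111 0.6443]
  track bumpers 0.4300059281909957 0.713772181826011
w4 plate [0.4965 0.5007 0.5031] wall [0.6004 0.6106 0.6534] deck [0.6123 0.6461]
  track bumpers 0.4312863637398926 0.713424301700419
w7 plate [0.5293 0.5328 0.5361] wall [0.6008 0.6271 0.6527] deck [0.5241 0.5259]
  track bumpers 0.43009788049645387 0.7134462247904302
```

View pics/w7.png

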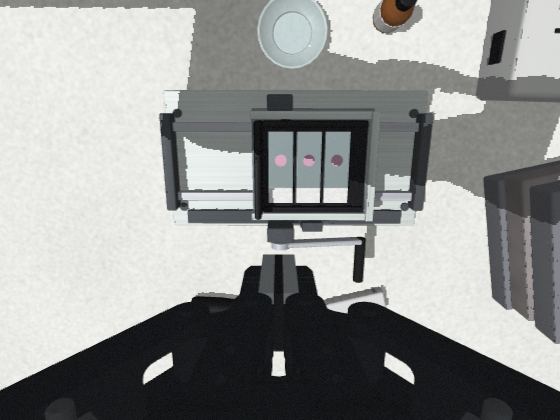

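```bash
python3 - <<'E'
import cv2
a=cv2.imread('pics/w7.png')[95:300,235:435]; cv2.imwrite('pics/w7z.png',cv2.resize(a,(580,595),interpolation=cv2.INTER_CUBIC))
E
python3 fit.py w7
```

```text
track ((573.952392578125, 14.070531845092773), (34.64686965942383, 299.8502502441406), 85.65885162353516)
plate ((533.2124633789062, -56.85281753540039), (32.73084259033203, 114.95832824707031), 12.601975440979004)
 plate line 87.18054 [531.3061   -44.329983] mid [ 0.53227379 -0.04861598  0.09454753]
bar 376 [ 0.6333 -0.1581  0.0652]
 ztop 0.06695193784945869
 bar rect ((633.5873413085938, -157.43980407714844), (51.09444046020508, 9.990156173706055), 85.53601837158203)
```

View pics/w7z.png

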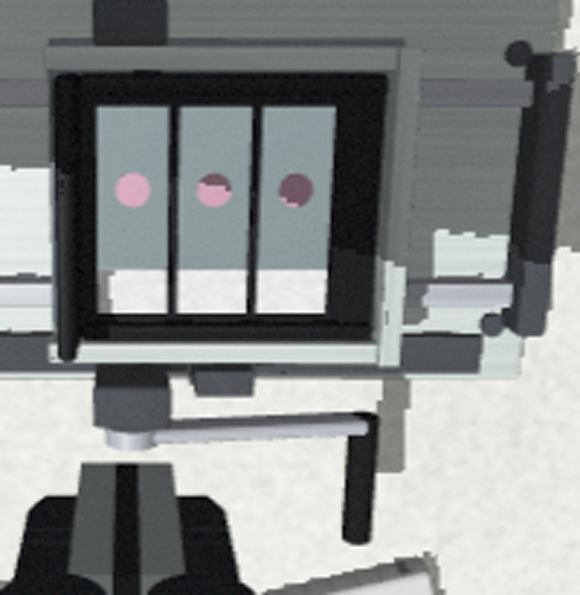

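The cassette front sits against the stop wall at u≈385 in the zoom. The plate's outer face is at 0.529 against 0.530 expected for home, and the lever is still down. Now I'll pinch the bar and bring it up along its arc.

```bash
cat > g1.py <<'E'
from h import *
bc=np.array([.6353,-.1575,.0600]); G=bc-YT*.0025
if __name__=='__main__':
    command_gripper(.045,force=40)
    r.reach(G+ZT*.10,Q); r.move_straight(G+ZT*.03,speed=.12); r.hold(.1); f,_=F(6); np.save('baseg.npy',f)
    hit=r.move_straight(G+ZT*.006,speed=.05,max_force=4); print('down hit',hit)
    wsnap('w8')
    command_gripper(.022); f1,_=F(3); print('22mm',(f1-f).round(2))
    command_gripper(.0,force=40); f2,_=F(3); st=r.read_state(); print(st['grip_width'],(f2-f).round(2),st['time_s'],st['eef_pos']-G)
    wsnap('w9')
E
python3 g1.py; python3 -c "
import cv2,numpy as np
cv2.imwrite('pics/w89.png',np.hstack([cv2.resize(cv2.imread('pics/w%d.png'%i),(400,300)) for i in (8,9)]))"
```

```text
down hit False
22mm [ 0.41 -0.37 -0.28]
0.010638509637813704 [-6.32  0.21  3.51] 34.225 [-0.00146621  0.00011996  0.00599579]
```

View pics/w89.png

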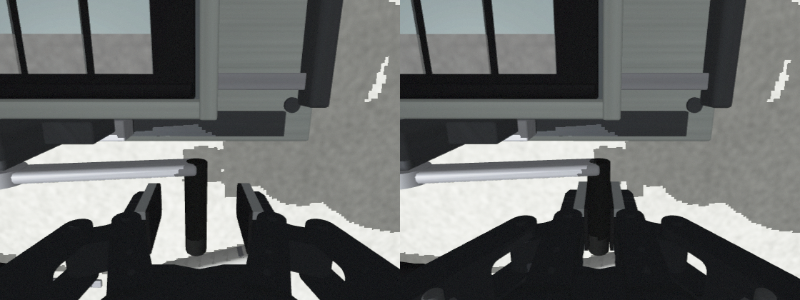

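The bar is pinched squarely between the pads (right image, about (598,205)), with 1.5 mm of offset absorbed. Lifting along the arc.

```bash
cat > g2.py <<'E'
from h import *
f0=np.load('baseg.npy')
p0=np.array(r.read_state()['eef_pos']); p0[2]=.066
ph1=-.1337; L=.09
def pose(ph): return p0+XT*L*(np.cos(ph)-np.cos(ph1))+ZT*L*(np.sin(ph)-np.sin(ph1))
np.save('p0.npy',p0)
ph=ph1
for ph in list(np.arange(ph1+.07,.80,.09))+[.84,.87,.885]:
    hit=r.move_straight(pose(ph),speed=.05,max_force=14)
    f=r.read_state()['contact_force']-f0; st=r.read_state()
    print(round(ph,3),hit,'X',(f@XT).round(1),'Z',f[2].round(1),'err',((st['eef_pos']-pose(ph))*1000).round(1),st['grip_width'].__round__(4))
    if hit: break
print(st['time_s']); wsnap('w10')
E
python3 g2.py
```

```text
-0.064 True X 0.7 Z 2.0 err [-0.2 -0.1 -0.9] 0.0106
34.4833
```

View pics/w10.png

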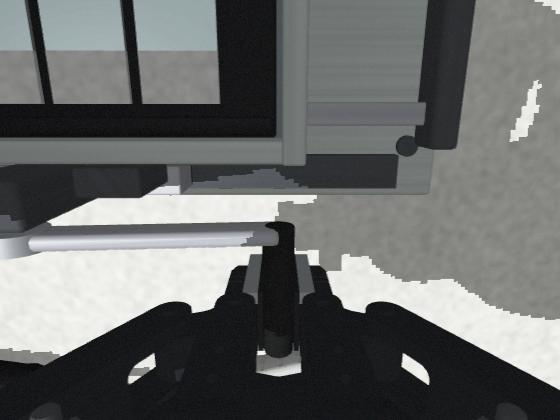

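Breakaway tripped the stop after 5 mm; the bar is still held (278,300). Continuing with a slightly higher guard.

```bash
sed -i "s/^p0=.*/p0=np.load('p0.npy')/; s/max_force=14/max_force=22/; s/ph1+.07,/ph1+.11,/; s/speed=.05/speed=.04/" g2.py; python3 g2.py
```

```text
-0.024 False X -1.2 Z -3.9 err [-0.5 -0.  -0.6] 0.0106
0.066 False X -4.0 Z -5.9 err [-0.7  0.   0. ] 0.0101
0.156 False X -2.8 Z -4.3 err [-0.1 -0.   0.7] 0.0101
0.246 False X -2.6 Z -1.6 err [0.1 0.  0.9] 0.01
0.336 False X -1.6 Z -1.7 err [ 0.1 -0.   0.8] 0.0105
0.426 False X -2.0 Z -4.4 err [-0.1 -0.   0.5] 0.0101
0.516 False X -3.3 Z -3.3 err [-0.4  0.   0.5] 0.0102
0.606 False X -2.8 Z -3.7 err [-0.4  0.   0.5] 0.0106
0.696 False X -2.1 Z -3.8 err [-0.3  0.   0.5] 0.0106
0.786 False X -2.1 Z -3.7 err [-0.4  0.   0.5] 0.0105
0.84 False X -1.8 Z -4.7 err [-0.2  0.   0.3] 0.0106
0.87 False X 0.6 Z -6.6 err [0.  0.  0.1] 0.0104
0.885 False X 2.5 Z -8.9 err [ 0.2 -0.  -0. ] 0.0106
38.75
```

View pics/w10.png

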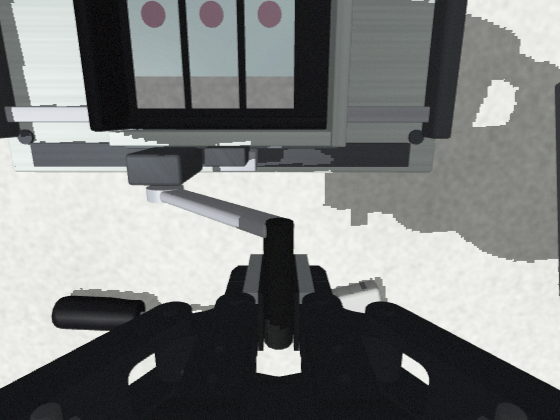

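```bash
sed "s/^for ph in .*/for ph in [.90,.915]:/; s/max_force=22/max_force=9/; s/w10/w11/; s/speed=.04/speed=.02/" g2.py > g3.py; python3 g3.py
python3 - <<'E'
from h import *
command_gripper(.04); r.hold(.1)
p=np.array(r.read_state()['eef_pos']); r.move_straight(p+ZT*.05,speed=.12); command_gripper(.08) 
r.reach([.56,-.05,.34],qdown(0)); wsnap('w12'); print(r.read_state()['time_s'])
E
python3 fit.py w12
python3 fit.py w1
```

```text
0.9 False X 2.1 Z -7.0 err [-0.1 -0.   0.1] 0.0104
0.915 False X 1.6 Z -7.4 err [-0.1  0.   0.1] 0.0105
39.3
41.6833
track ((574.5408325195312, 13.839157104492188), (35.145816802978516, 299.551513671875), 85.84780883789062)
plate ((527.3583374023438, -56.54163360595703), (31.883899688720703, 116.0323715209961), 12.332592010498047)
 plate line 87.503334 [525.436    -43.651688] mid [ 0.52635438 -0.04865771  0.09430763]
bar 536 [ 0.5995 -0.1539  0.1431]
 ztop 0.14469242756155332
 bar rect ((599.8075561523438, -155.17185974121094), (51.80202102661133, 10.93025016784668), 86.27320861816406)
track ((574.5528564453125, 13.853038787841797), (35.08561706542969, 299.39129638671875), 85.85660552978516)
plate ((506.11407470703125, -63.61859130859375), (54.16679000854492, 128.9613800048828), 27.167325973510742)
 plate line 87.37487 [496.72125  -41.158043] mid [ 0.49967068 -0.04563703  0.09430073]
bar 527 [ 0.6044 -0.1543  0.1425]
 ztop 0.14409660987895992
 bar rect ((604.7120361328125, -155.7066192626953), (51.80445861816406, 10.743724822998047), 85.86837768554688)
```

View pics/w12.png

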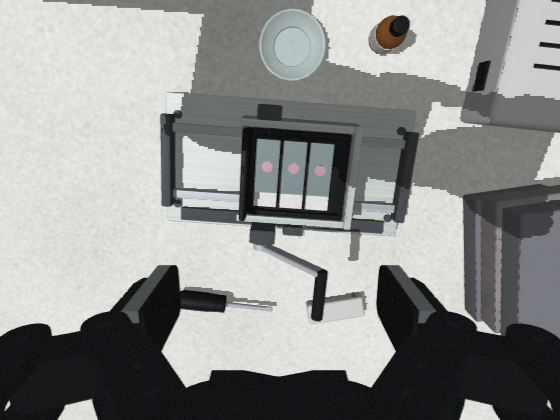

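```bash
sed -i "s/'w1','w4','w7'/'w7','w12'/" c4.py; python3 c4.py; python3 - <<'E'
import cv2
a=cv2.imread('pics/w12.png')[90:330,225:385]; cv2.imwrite('pics/w12z.png',cv2.resize(a,(400,600),interpolation=cv2.INTER_CUBIC))
E
```

```text
w7 plate [0.5293 0.5328 0.5361] wall [0.6008 0.6271 0.6527] deck [0.5241 0.5259]
  track bumpers 0.43009788049645387 0.7134462247904302
w12 plate [0.5231 0.5267 0.53  ] wall [0.601  0.6243 0.6469] deck [0.5179 0.6403]
  track bumpers 0.43006701364297395 0.7137937223133133
```

View pics/w12z.png

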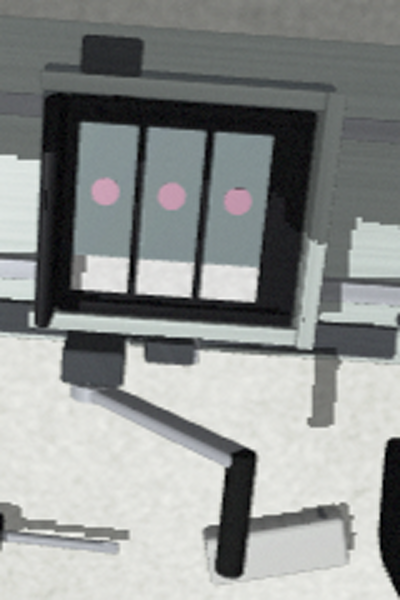

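The cassette is flush with the stop wall: plate to wall-outer is 123.8 mm now and was 123.4 mm at home. The lever is up at its starting height, the trolley is about 5 mm from its start, and the robot is clear. Handing in.

```bash
python3 -c "
from workcell import r
r.hold(.2); print(r.finish_job()); print(r.read_state()['time_s'])"
```

```text
the job is handed in; nothing more can be done
None
the job is handed in; nothing more can be done
```

The brake was pressed and held by itself, the cassette was pushed fully home, and the lever was brought all the way up again. I handed the job in at about 42 s of the 72 s allowed. It gives no verdict, so these are my own checks.

- **Brake on:** I pressed the bar with closed fingertips to about 11–12 N and let go. The sensor baseline shifted by 0.7 N between the first reading and the release, which is why I give a range. It still read as locked after release and after the cassette push (bar top at about 65 mm).
- **Cassette:** The force rose, dropped at the snap, then rose again at the stop about 12 mm later. The final push was cut off after a 12 N change. I sampled force only every 3 mm and never caught the 8–13 N catch peak, so the evidence for "home" is the position. The plate face was within about 1 mm of where it should be, and the cassette sits against the stop wall.
- **Brake off:** I pinched the bar and followed its arc up until it met the upper stop. The first lift tripped my 14 N guard, so I continued with a higher one. In the last picture the bar is at its starting height (144.7 mm now, 144.1 mm at the start).
- **Trolley and surroundings:** The trolley ended about 5 mm from its start, towards the robot (-x). Nothing else looked moved in the last wrist picture; the phone and glasses case were outside it, and I planned no motion near them.

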